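Turn the polishing station's status sign round

ROBOT

A 6-joint arm with a two-finger parallel gripper is mounted at the origin on the work surface. World frame = base frame: x ahead of the robot, y to its left, z up, the work surface at z = 0. Lengths are in m, angles in degrees, forces in N, time in s.
With the tool pointing down it reaches from about 0.25 to 0.725 m from the base axis. Payload 9.7 kg.
Tool frame: the origin (TCP) lies midway between the tips of the shut fingers; the grasp point (between the pads) lies 19 mm behind it; z points along the fingers, y is the line along which they close (so a half turn about z gives the same grasp; the last joint's range is limited). The gripper opens to 85 mm and grips with 20 to 120 N. Pads are 22 mm wide; open, the fingers measure 114 mm over their backs; the gripper's body (76 mm by 85 mm) begins 54 mm behind the grasp point. The pads swing forward as they close: fully open they stand 13 mm farther back than shut.
Start: joints at [-72.536, 4.979, 10.078, 95.1, 0, 90], TCP at [0.165, -0.525, 0.231] pointing down, gripper open.
Joint ranges: [-179.16, 179.16], [-48.56, 103.87], [-65.8, 70.77], [-126.05, 130.52], [-82.76, 87.17], [-180, 180]. Speed limits (degrees/s): [127.2, 127.2, 147.25, 180, 180, 180].

INTERFACE

Orientations are given as [roll, pitch, yaw] about the fixed x, y, z axes, in that order (R = Rz(yaw) Ry(pitch) Rx(roll)).
In Python, from workcell import * gives the robot as it stands.
- The arm moves only by the tool servo_tool, never from a script. Its argument "moves" is a list of rows, each a list of 4 numbers: the shift along the world's x, y, z in cm, then the turn about the world's z in rad. A call has 1 to 20 rows; each row is the pose to reach, as a shift and turn from the pose commanded when the call began; what a row does not reach only later rows make up. A row lasts 1/12 s, in which the tool goes at most 41.7 mm and 7.16 degrees, less where a joint would pass 70% of its speed; a pose out of reach is approached as far as the arm can. A call with a gripper value outside its range is refused whole. "claw" is the closure, from 0 (fully open) to 1 (shut), set as the call begins (left out, the last holds). The fingers move at their own pace and stop on an object; "force" is the grip in N (left out, the last holds). Time passes only in rows, so rows that repeat a pose let the fingers close. It gives the time, the measured TCP pose, the force, the opening and the grip force at its end, in the units of the state.
- get_obs(): the state, without advancing time (a new reading comes with each control period).
- camera(name): name is "scene" or "top" or "wrist"; returns the picture (384x512x3 uint8, red, green, blue); there is no depth.
- get_calibration(name): a dict with "fx", "fy", "cx", "cy" (pixels), "rvec" (rotation vector, rad) and "tvec" (3), from world to camera coordinates, as OpenCV has them; the wrist camera has in their place "tool_from_camera" (4x4, takes a point from camera to tool coordinates, whose origin is the TCP and whose axes are the flange's). Camera axes: x right, y down, z forward; pixel columns grow to the right and rows downward; lengths in m; the calibration is good to about 2 mm. The wrist camera is an equidistant fisheye: a pixel r from the principal point sees the ray r / f radians off the axis. A picture is of the moment at which its call begins: read the wrist's pose just before it. get_calibration takes no time and is no camera call.
- job_done(): hands the job in; it is judged then, once.
The state is a dict: "time": time; "q": joint angles; "qd": joint speeds; "joint_efforts": joint torques, N m; "ee_pos": TCP position; "tcp_rot": TCP orientation; "wrist_force": force on the tool from outside, world axes, zero at the start; "torque": the same for the moment, N m; "opening": finger opening in m; "grasp_force": force on a finger pad.
Only numpy, scipy, OpenCV 4.12 (cv2) and the standard library are available. Lean on these libraries where they do the work, as an engineer would, in place of code of your own. Each camera call takes 0.05 s, during which the arm holds its last target. There are 200 camera calls.

TASK

The polishing station is changing its status. On the sloped console, pull the lock cap up to free the white two-sided sign, turn the sign half a turn (either way) so that the face with the two bars looks out over the cap in place of the face with the ring, then push the cap fully home again so that it locks the sign. Leave the bottle, the specimen puck and the beaker standing where they are.

Things in the scene. Friction and masses are not known exactly. Their poses are not given: they have to be found in the camera images.
- console: fixed white wedge console, 220 mm wide (y), 210 mm deep (x). Origin on the bench under the centre of its slope, which is 100 mm up. The slope rises to its +x at 30 deg; yaw is near pi: it faces away from the robot. Uphill is U = (cos 30, 0, sin 30), its normal N = (-sin 30, 0, cos 30). Sign and cap stand along N, so a tool square to them points along -N, 30 deg from vertical
- sign (a joint): turn of the sign about its axis (along N), rad. 0: ring face looks downhill over the cap; +pi or -pi: bar face does. Positive is anticlockwise seen from above. Starts within 0.03 of 0. Unlocked it turns either way to 3.44 and stays where left (friction 0.06 N m). With the pin in a notch of the disc it is locked, with about 0.04 rad of play each way
- sign_top (a point): middle of the sign's upper edge, on the axis, 125 mm above the slope along N; z axis = N, x axis square to the plate (U at joint 0). Sign: white plate 100 mm wide, 95 tall (30 to 125 mm above the slope), 12 thick, on a 20 mm stem; one face has a raised ring 44 mm across, the other two raised bars, all lower than 90 mm above the slope. It can be pinched across its thickness by the top edge
- sign_pivot (a point): point where the sign's axis meets the slope, the slope's centre. Under the sign an aluminium index disc, 162 mm across, turns with it; its raised rim is 16 mm above the slope, with two notches 16 mm wide half a turn apart, one before each face of the plate, for the lock pin. Off a notch the pin lands on the rim and the cap stops some 11 mm short of home
- lock (a joint): lift of the lock cap along N, m: 0 fully home (locked), 0.022 fully up (stop). Above 0.012 the pin is clear of the disc's rim and the sign can turn. Stiff: takes about 5 N either way and stays where it is left
- cap_top (a point): centre of the lock cap's top. Ribbed black round cap, 34 mm across, 36 tall, on a 10 mm round-nosed pin, 75 mm downhill of the sign's axis; top 70 mm above the slope when home, 92 when up; underside 34 mm above the slope when home. Below it a steel bracket 24 mm wide across the slope (30 at its foot), top 30 mm above the slope. The turning plate clears the cap by 7 mm
- bottle: bystander: white bottle 62 mm in diameter, 170 mm tall, origin under its centre
- puck: bystander: steel specimen puck 70 mm in diameter with a stub, 60 mm tall, origin under its centre
- beaker: bystander: grey beaker 74 mm in diameter, 100 mm tall, origin under its centre

How it is judged (in metres and radians):
On the way, in this order (a step that is already met when the one before it is completed fails the run):
1. the lock cap is pulled up clear of the disc (by more than 15 mm) (value of joint lock above 0.015 m), for 0.2 s.
2. with the cap still up, the sign is turned half a turn either way (within 0.15 rad) (value of joint lock above 0.011 m and (value of joint sign between 2.99 and 3.29 rad or value of joint sign between -3.29 and -2.99 rad)), for 0.2 s.
At the end, for the whole second after the job is handed in: the cap is home (within 3 mm), the sign is half a turn from 0 (within 0.08 rad) with the bars facing downhill over the cap, and bottle, puck and beaker stand upright (within 0.2 rad) (value of joint lock below 0.003 m and (value of joint sign between 3.06 and 3.22 rad or value of joint sign between -3.22 and -3.06 rad) and angle between each of bottle, puck, beaker's own z axis and vertical below 0.2 rad); the robot touches nothing.
It fails at once if the bottle is moved by more than 20 mm (distance of bottle from where it was at the start of the episode above 0.02 m).
It fails at once if the puck is moved by more than 20 mm (distance of puck from where it was at the start of the episode above 0.02 m).
It fails at once if the beaker is moved by more than 20 mm (distance of beaker from where it was at the start of the episode above 0.02 m).
It also fails if it takes over 70 s, if anything falls off the work surface, if the arm or the gripper's body presses on something with over 40 N, if the wrist force passes 120 N, or if a joint passes its speed limit or range.

## Working session

There is one attempt and no reset: what is moved stays moved. The work goes in short steps, Python scripts to look and compute and a tool call to move; the robot and the scene stay as the last step left them, time stands still between calls to the robot, and variables do not carry over. Pictures are saved under pics/ and viewed, at most 10 in all, crops included, and the job is handed in when it is done.

Besides the shell and the picture viewer there is one more tool, called after ">>>" as name([rows], argument=value, ...), one row to a line, values as JSON. servo_tool: Moves the arm, as the interface text tells. Its arguments: {"type":"object","properties":{"moves":{"type":"array","items":{"type":"array","items":{"type":"number"}}},"claw":{"type":"number"},"force":{"type":"number"}},"required":["moves"]}

```bash
mkdir -p pics; python3 - <<'E'
from workcell import *
import cv2,numpy as np
o=get_obs();print({k:np.round(v,3) for k,v in o.items()})
for n in("scene","top"):
    c=get_calibration(n);print(n,c)
    cv2.imwrite(f"pics/{n}0.png",camera(n)[:,:,::-1])
a=[cv2.imread(f"pics/{n}0.png") for n in("scene","top")]
E
```

```text
{'time': np.float64(0.0), 'q': array([-72.536,   5.012,  10.034,  95.099,  -0.   ,  90.   ]), 'qd': array([ 0.038, -0.068, -0.028,  0.005, -0.007,  0.002]), 'joint_efforts': array([ 0.0000e+00, -5.2039e+01,  4.6480e+01,  1.6000e-02, -0.0000e+00,
       -0.0000e+00]), 'ee_pos': array([ 0.165, -0.524,  0.231]), 'tcp_rot': array([-179.923,    0.   ,   17.463]), 'wrist_force': array([ 0.366, -0.324, -0.166]), 'torque': array([ 0.029, -0.012,  0.051]), 'grasp_force': np.float64(0.0), 'opening': np.float64(0.085)}
scene {'fx': 414.4435748148778, 'fy': 414.4435748148778, 'cx': 249.02595603814993, 'cy': 186.98635472886187, 'rvec': array([ 0.67916959,  2.50224014, -1.2885364 ]), 'tvec': array([ 0.41872771, -0.07888581,  1.32054887])}
top {'fx': 376.4264477915159, 'fy': 376.4264477915159, 'cx': 253.18852863201352, 'cy': 187.51549191623738, 'rvec': array([ 2.17869387, -2.21511833,  0.10455174]), 'tvec': array([0.05857731, 0.50928464, 1.16618506])}
```

View pics/scene0.png

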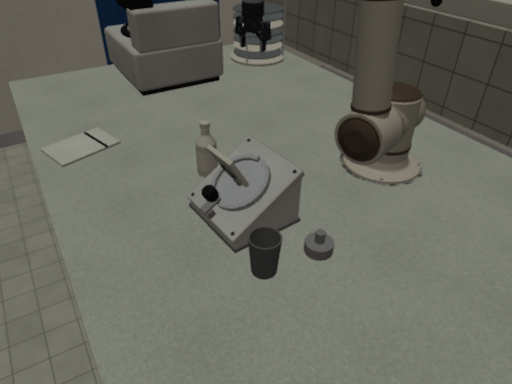

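View pics/top0.png

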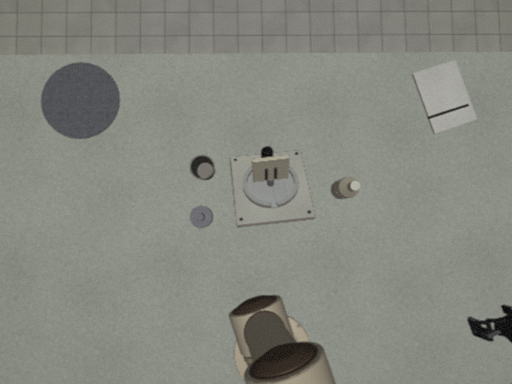

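```bash
cat > h.py <<'E'
from workcell import *
import cv2,numpy as np
from scipy.optimize import least_squares
def proj(n,P):
    c=get_calibration(n);K=np.array([[c['fx'],0,c['cx']],[0,c['fy'],c['cy']],[0,0,1]])
    return cv2.projectPoints(np.array(P,float).reshape(-1,1,3),c['rvec'],c['tvec'],K,None)[0].reshape(-1,2)
def blob(g,u,v,r=5,thr=90,dark=True):
    w=g[v-r:v+r+1,u-r:u+r+1].astype(float);wt=np.clip(np.median(w)-20-w,0,None)
    yy,xx=np.mgrid[v-r:v+r+1,u-r:u+r+1];return np.array([(xx*wt).sum(),(yy*wt).sum()])/wt.sum()
def axes(yaw):
    R=cv2.Rodrigues(np.array([0,0,yaw]))[0]
    return R@[.75**.5,0,.5],R@[0,1,0],R@[-.5,0,.75**.5]
E
python3 - <<'E'
from h import *
T=cv2.imread('pics/top0.png',0);S=cv2.imread('pics/scene0.png',0)
# order: uphill+V, uphill-V, downhill+V, downhill-V ; V=-y world (yaw pi)
t=[blob(T,*p,4) for p in[(310,210),(240,219),(297,153),(235,159)]]
s=[blob(S,*p,4) for p in[(249,140),(301,172),(193,194),(233,234)]]
print(np.round(t,1).tolist(),np.round(s,1).tolist())
def pts(p):
    U,V,N=axes(p[2]);O=np.array([p[0],p[1],.1])
    return [O+i*p[3]*U+j*p[4]*V for i in(1,-1) for j in(1,-1)]
f=lambda p:np.r_[(proj('top',pts(p))-t).ravel(),(proj('scene',pts(p))-s).ravel()]
r=least_squares(f,[.45,0,np.pi,.1,.09],loss='soft_l1',x_scale=.01);print(r.x,np.round(f(r.x),1))
p=r.x;U,V,N=axes(p[2]);O=np.array([p[0],p[1],.1])
for nm,q in(('cap',O-.075*U+.07*N),('sign',O+.125*N),('signL',O+.125*N+.05*V),('signR',O+.125*N-.05*V)):
    print(nm,np.round(q,4),proj('top',q).round(1),proj('scene',q).round(1))
print(get_calibration('wrist'))
a=cv2.resize(T[130:240,180:380],None,fx=4,fy=4);cv2.imwrite('pics/t1.png',a)
E
```

```text
[[308.8, 211.5], [240.6, 218.9], [296.1, 153.1], [234.9, 159.4]] [[248.2, 139.8], [301.2, 174.6], [192.3, 194.0], [232.7, 233.7]]
[0.51275594 0.00416369 3.22918698 0.10487842 0.09622425] [-0.1  0.2 -0.8  0.2  0.1  0.3 -0.8  0.3  0.   0.  -6.4 -2.9 -0.1 -0.1
 -0.1  0.1]
cap [0.6123 0.0129 0.1231] [[266.3 149.4]] [[206.3 189.2]]
sign [0.575  0.0096 0.2083] [[269.7 157.8]] [[218.3 153.7]]
signL [ 0.5794 -0.0402  0.2083] [[288.4 155.9]] [[207.1 144.9]]
signR [0.5706 0.0594 0.2083] [[251.  159.7]] [[230.3 163.2]]
{'fx': 297.3186396354542, 'fy': 297.3186396354542, 'cx': 256.22334393385336, 'cy': 192.9011006110903, 'tool_from_camera': array([[ 1.60908576e-04, -9.47246132e-01, -3.20507003e-01,
         8.43165990e-02],
       [ 9.99999764e-01,  3.66283953e-04, -5.80494398e-04,
        -7.60797080e-05],
       [ 6.67267645e-04, -3.20506834e-01,  9.47245968e-01,
        -1.42626008e-01],
       [ 0.00000000e+00,  0.00000000e+00,  0.00000000e+00,
         1.00000000e+00]])}
```

View pics/t1.png

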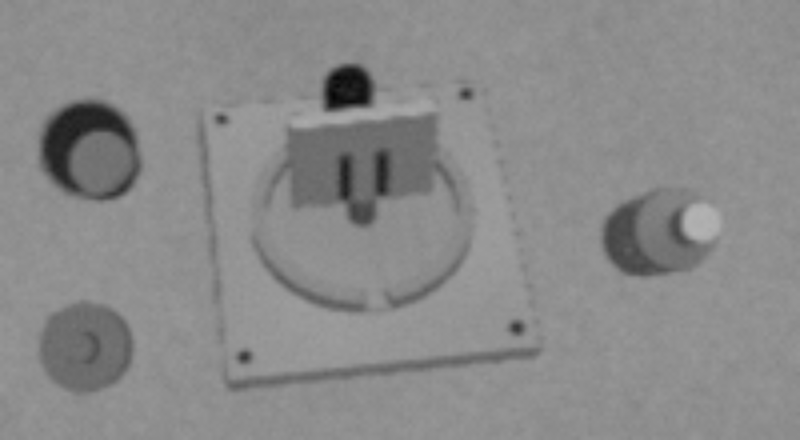

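>>> servo_tool([
  [0, 0, 4, 0],
  [2, 2, 7, -0.02],
  [4.5, 5.3, 7, -0.05],
  [7, 8.3, 7, -0.08],
  [9.5, 11.3, 7, -0.11],
  [12, 14.2, 7, -0.14],
  [14.5, 17.2, 7, -0.17],
  [17, 20.1, 7, -0.2],
  [19.5, 23.1, 7, -0.217],
  [22, 26, 7, -0.217],
  [24.5, 29, 7, -0.217],
  [27, 32, 7, -0.217],
  [29.5, 35, 7, -0.217],
  [32, 38, 7, -0.217],
  [34.5, 41, 7, -0.217],
  [37, 44, 7, -0.217],
  [40, 47.5, 7, -0.217],
  [43, 51, 7, -0.217],
  [45.4, 53.8, 7, -0.217],
  [45.4, 53.8, 7, -0.217],
], claw=0, force=60)

```text
time: 1.77
ee_pos: [0.622, 0.0183, 0.2977]
tcp_rot: [-179.9, 0.2, 5.3]
wrist_force: [-1.3, -0.8, -0.9]
opening: 0.0852
grasp_force: 0.0
```

>>> servo_tool([
  [0, 0, 0, 0],
  [0, 0, 0, 0],
])

```text
time: 1.93
ee_pos: [0.6189, 0.0135, 0.3006]
tcp_rot: [180.0, 0.1, 5.1]
wrist_force: [-0.3, 0.2, 0.4]
opening: 0.0856
grasp_force: 0.0
```

```bash
python3 - <<'E'
from h import *
o=get_obs();print(o['ee_pos'],o['tcp_rot'],o['wrist_force'],o['time'])
cv2.imwrite('pics/w1.png',camera('wrist')[:,:,::-1])
c=get_calibration('wrist');M=c['tool_from_camera']
from scipy.spatial.transform import Rotation as R
Rt=R.from_euler('xyz',o['tcp_rot'],degrees=True).as_matrix()
U,V,N=axes(3.22919);O=np.array([.51276,.00416,.1])
def wp(P):
    q=M[:3,:3].T@(Rt.T@(P-o['ee_pos'])-M[:3,3]);th=np.arctan2(np.hypot(*q[:2]),q[2]);d=q[:2]/np.hypot(*q[:2])
    return (c['fx']*th*d+[c['cx'],c['cy']]).round(1)
for n,P in(('cap',O-.075*U+.07*N),('capbot+V',O-.075*U+.07*N+.017*V),('cap-V',O-.075*U+.07*N-.017*V),('sL',O+.125*N+.05*V-.006*U),('sR',O+.125*N-.05*V-.006*U)):print(n,wp(P))
E
```

```text
[0.61892136 0.0134511  0.3005853 ] [1.79992545e+02 8.61548676e-02 5.07689071e+00] [-0.25661686  0.19544248  0.41528514] 1.9333
cap [256.8 177.9]
capbot+V [271.9 177.9]
cap-V [241.6 177.9]
sL [311.8 237.2]
sR [201.7 237.1]
```

View pics/w1.png

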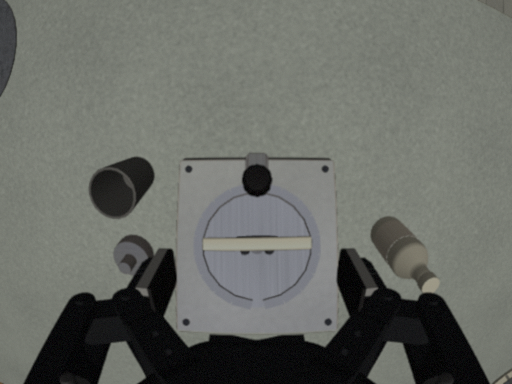

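>>> servo_tool([
  [0, 0, -3, 0],
  [0, 0, -6, 0],
  [0, 0, -9, 0],
  [0, 0, -12, 0],
  [0, 0, -15, 0],
  [0, 0, -16, 0],
  [0.1, 0, -16, 0],
  [0.1, 0, -16, 0],
])

```text
time: 2.65
ee_pos: [0.62, 0.0125, 0.1429]
tcp_rot: [180.0, -0.1, 5.0]
wrist_force: [1.0, -0.6, 0.6]
opening: 0.0853
grasp_force: 0.0
```

>>> servo_tool([
  [0, 0, -0.3, 0],
  [0, 0, -0.6, 0],
  [0, 0, -0.9, 0],
  [0, 0, -1.2, 0],
  [0, 0, -1.5, 0],
  [0, 0, -1.5, 0],
  [0, 0, -1.5, 0],
])

```text
time: 3.23
ee_pos: [0.6199, 0.0134, 0.1261]
tcp_rot: [-180.0, 0.0, 5.0]
wrist_force: [-0.7, -0.6, -0.5]
opening: 0.0856
grasp_force: 0.0
```

>>> servo_tool([
  [0, 0, -0.3, 0],
  [0, 0, -0.6, 0],
  [0, 0, -0.9, 0],
  [0, 0, -1.2, 0],
  [0, 0, -1.5, 0],
  [0, 0, -1.8, 0],
  [0, 0, -1.8, 0],
  [0, 0, -1.8, 0],
])

```text
time: 3.9
ee_pos: [0.6199, 0.0133, 0.1081]
tcp_rot: [-180.0, 0.0, 5.0]
wrist_force: [0.9, 0.4, -0.6]
opening: 0.0854
grasp_force: 0.0
```

>>> servo_tool([
  [0, 0, -0.3, 0],
  [0, 0, -0.6, 0],
  [-0.1, 0, -0.6, 0],
  [-0.2, 0, -0.6, 0],
  [-0.2, 0, -0.6, 0],
])

```text
time: 4.32
ee_pos: [0.6179, 0.0133, 0.1023]
tcp_rot: [-180.0, 0.0, 5.0]
wrist_force: [0.1, 0.2, -0.3]
opening: 0.0852
grasp_force: 0.0
```

>>> servo_tool([
  [0, 0, 0, 0],
  [0, 0, 0, 0],
  [0, 0, 0, 0],
  [0, 0, 0, 0],
  [0, 0, 0, 0],
  [0, 0, 0, 0],
  [0, 0, 0, 0],
  [0, 0, 0, 0],
  [0, 0, 0, 0],
  [0, 0, 0, 0],
], claw=1, force=70)

```text
time: 5.15
ee_pos: [0.6182, 0.0131, 0.1027]
tcp_rot: [180.0, -0.0, 5.0]
wrist_force: [-1.4, -3.4, 6.3]
opening: 0.0299
grasp_force: 69.0
```

>>> servo_tool([
  [0.1, 0.01, 0.17, 0],
  [0.2, 0.02, 0.35, 0],
  [0.3, 0.03, 0.52, 0],
  [0.4, 0.03, 0.69, 0],
  [0.4, 0.03, 0.69, 0],
])

```text
time: 5.57
ee_pos: [0.6212, 0.0134, 0.1081]
tcp_rot: [180.0, 0.2, 5.0]
wrist_force: [-4.0, -3.3, -1.1]
opening: 0.0301
grasp_force: 69.6
```

```bash
python3 - <<'E'
from h import *
cv2.imwrite('pics/s2.png',cv2.resize(camera('scene')[110:250,150:320,::-1],None,fx=4,fy=4))
E
```

```text
(no output)
```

View pics/s2.png

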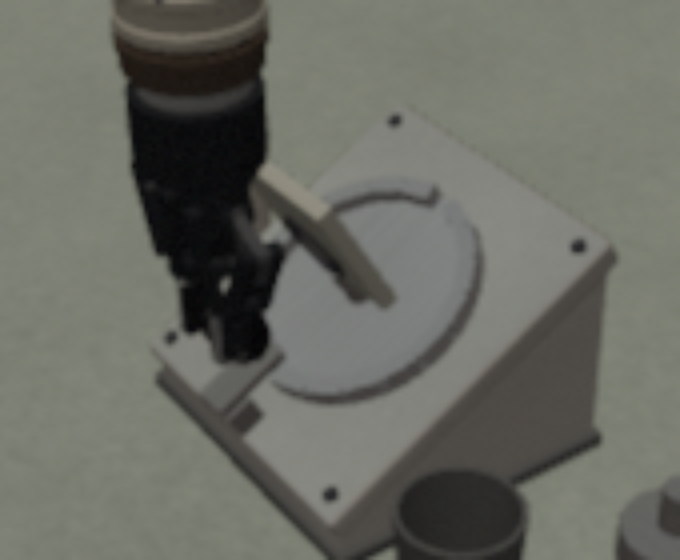

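>>> servo_tool([
  [0.1, 0.01, 0.18, 0],
  [0.2, 0.02, 0.35, 0],
  [0.3, 0.03, 0.53, 0],
  [0.4, 0.04, 0.7, 0],
  [0.5, 0.04, 0.88, 0],
  [0.6, 0.05, 1.05, 0],
  [0.7, 0.06, 1.2, 0],
  [0.75, 0.06, 1.3, 0],
  [0.75, 0.06, 1.3, 0],
])

```text
time: 6.37
ee_pos: [0.6285, 0.014, 0.1209]
tcp_rot: [180.0, 0.2, 5.0]
wrist_force: [-4.7, -3.9, -2.1]
opening: 0.0301
grasp_force: 69.6
```

>>> servo_tool([
  [0, 0, 0, 0],
  [0, 0, 0, 0],
  [0, 0, 0, 0],
  [0, 0, 0, 0],
  [0, 0, 0, 0],
  [0, 0, 0, 0],
], claw=0)

```text
time: 6.87
ee_pos: [0.6297, 0.0144, 0.1223]
tcp_rot: [-180.0, -0.0, 5.0]
wrist_force: [0.5, 0.6, 0.1]
opening: 0.0855
grasp_force: 0.0
```

>>> servo_tool([
  [0, 0, 1, 0],
  [0, 0, 4, 0],
  [0, 0, 8, 0],
  [0, 0, 12, 0],
  [0, 0, 15, 0],
  [0, 0, 17, 0],
  [0, 0, 17, 0],
  [0, 0, 17, 0],
])

```text
time: 7.53
ee_pos: [0.63, 0.0143, 0.2939]
tcp_rot: [180.0, -0.2, 5.0]
wrist_force: [0.8, -0.3, -0.6]
opening: 0.0854
grasp_force: 0.0
```

```bash
cat >> h.py <<'E'
from scipy.spatial.transform import Rotation as R
O=np.array([.51276,.00416,.1]);U,V,N=axes(3.22919)
def wp(P,o):
    c=get_calibration('wrist');M=c['tool_from_camera'];Rt=R.from_euler('xyz',o['tcp_rot'],degrees=True).as_matrix()
    q=M[:3,:3].T@(Rt.T@(P-o['ee_pos'])-M[:3,3]);th=np.arctan2(np.hypot(*q[:2]),q[2]);d=q[:2]/np.hypot(*q[:2])
    return (c['fx']*th*d+[c['cx'],c['cy']]).round(1)
E
python3 - <<'E'
from h import *
o=get_obs();print(o['ee_pos'],o['time'])
im=camera('wrist')[:,:,::-1];cv2.imwrite('pics/w2.png',im[100:320,120:400])
for h in(.07,.085,.092):print(h,wp(O-.075*U+h*N,o))
g=im.max(2);m=(g<50).astype(np.uint8);n,l,s,c=cv2.connectedComponentsWithStats(m)
for i in range(1,n):
    if s[i,4]>100:print(s[i],c[i])
E
```

```text
[0.63004016 0.01426725 0.29390723] 7.5333
0.07 [256.6 189.9]
0.085 [256.6 186.9]
0.092 [256.6 185.4]
[106 166  47  49 936] [135.74252137 183.22863248]
[241 171  32  34 826] [256.47578692 187.53631961]
[  90  180   42   46 1469] [110.50782845 202.96392103]
[   24   249   465   135 29049] [255.86653585 339.27732452]
```

View pics/w2.png

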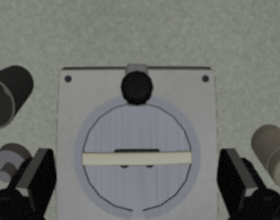

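```bash
python3 - <<'E'
from h import *
im=camera('scene');cv2.imwrite('pics/s3.png',cv2.resize(im[110:250,150:320,::-1],None,fx=4,fy=4))
a=cv2.imread('pics/scene0.png')
for g in(a.max(2),im.max(2)):
    w=g[170:215,190:230]<35;y,x=np.nonzero(w);print(w.sum(),x.mean()+190,y.mean()+170,x.min()+190,x.max()+190,y.min()+170,y.max()+170)
for l in(0,.015,.02,.022):print(l,proj('scene',[O-.075*U+(.07+l)*N,O-.075*U+(.052+l)*N]).round(1).tolist())
E
```

```text
193 209.9222797927461 193.14507772020727 202 217 185 201
195 205.82564102564103 188.54871794871795 198 213 181 196
0 [[206.3, 189.2], [209.9, 193.2]]
0.015 [[203.2, 185.8], [206.9, 189.9]]
0.02 [[202.2, 184.7], [205.9, 188.8]]
0.022 [[201.8, 184.2], [205.5, 188.3]]
```

View pics/s3.png

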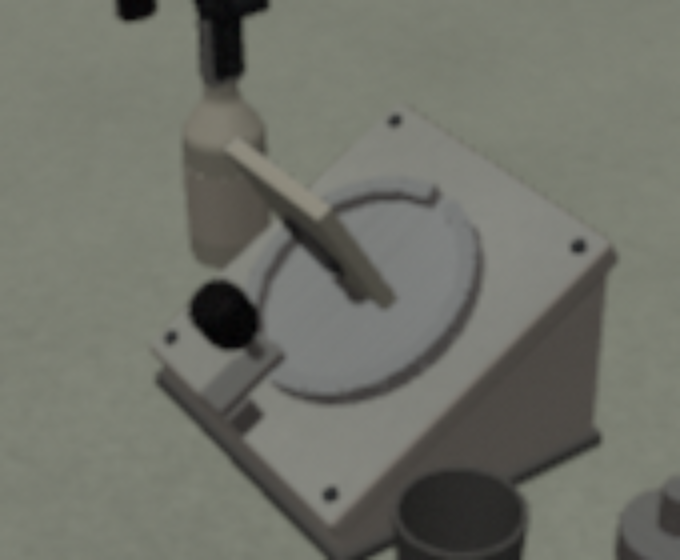

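```bash
cat >> h.py <<'E'
def fp(deg,h=.108,r=.038,extra=0.,sgn=1):
    t=np.radians(deg);c,s=np.cos(t),np.sin(t);e=s*U-c*V;m=c*U+s*V
    off=.006+abs(c)*.011+abs(s)*.0145+max(0,c)*(.125-h)*.577+extra
    return O+h*N+r*e-off*m
E
python3 - <<'E'
from h import *
o=get_obs();s=fp(0,extra=.012);print(((s-o['ee_pos'])*100).round(2),s.round(4))
for k in range(5,186,5):print(k,((fp(k)-s)*100).round(2).tolist(),end=' ')
E
```

```text
[ -3.27   3.54 -11.72] [0.5967 0.0497 0.1741]
5 [-1.25, 0.12, 0.71] 10 [-1.49, 0.32, 0.84] 15 [-1.77, 0.49, 0.99] 20 [-2.07, 0.64, 1.16] 25 [-2.39, 0.75, 1.34] 30 [-2.74, 0.82, 1.54] 35 [-3.11, 0.84, 1.75] 40 [-3.49, 0.82, 1.96] 45 [-3.87, 0.74, 2.19] 50 [-4.25, 0.61, 2.42] 55 [-4.63, 0.42, 2.64] 60 [-4.99, 0.17, 2.86] 65 [-5.33, -0.13, 3.07] 70 [-5.64, -0.48, 3.27] 75 [-5.92, -0.88, 3.45] 80 [-6.15, -1.33, 3.6] 85 [-6.34, -1.81, 3.74] 90 [-6.47, -2.33, 3.84] 95 [-6.6, -2.59, 3.93] 100 [-6.71, -2.87, 4.0] 105 [-6.8, -3.18, 4.07] 110 [-6.86, -3.52, 4.13] 115 [-6.9, -3.87, 4.17] 120 [-6.91, -4.24, 4.19] 125 [-6.88, -4.62, 4.19] 130 [-6.82, -5.01, 4.17] 135 [-6.71, -5.4, 4.13] 140 [-6.57, -5.78, 4.07] 145 [-6.39, -6.16, 3.99] 150 [-6.17, -6.52, 3.88] 155 [-5.91, -6.85, 3.74] 160 [-5.61, -7.16, 3.59] 165 [-5.29, -7.43, 3.42] 170 [-4.93, -7.67, 3.22] 175 [-4.55, -7.85, 3.01] 180 [-4.15, -7.99, 2.79] 185 [-3.95, -8.12, 2.68]
```

>>> servo_tool([
  [-1, 1.2, 0, 0],
  [-2.2, 2.4, 0, 0],
  [-3.3, 3.5, 0, 0],
  [-3.3, 3.5, 0, 0],
  [-3.3, 3.5, 0, 0],
  [-3.3, 3.5, 0, 0],
  [-3.3, 3.5, -3, 0],
  [-3.3, 3.5, -6, 0],
  [-3.3, 3.5, -9, 0],
  [-3.3, 3.5, -11, 0],
  [-3.3, 3.5, -11.7, 0],
  [-3.3, 3.5, -11.7, 0],
  [-3.3, 3.5, -11.7, 0],
], claw=1)

```text
time: 8.72
ee_pos: [0.5969, 0.0489, 0.1759]
tcp_rot: [180.0, -0.0, 5.0]
wrist_force: [0.3, -0.7, 1.3]
opening: 0.0
grasp_force: 0.0
```

>>> servo_tool([
  [-0.4, 0, 0.2, 0],
  [-0.8, 0, 0.4, 0],
  [-1.2, 0.1, 0.7, 0],
  [-1.5, 0.3, 0.85, 0],
  [-1.8, 0.5, 1.0, 0],
  [-2.1, 0.65, 1.15, 0],
  [-2.4, 0.75, 1.35, 0],
  [-2.7, 0.8, 1.55, 0],
  [-2.7, 0.8, 1.55, 0],
])

```text
time: 9.47
ee_pos: [0.5693, 0.0538, 0.1912]
tcp_rot: [-179.8, -0.0, 5.4]
wrist_force: [-0.1, 0.4, 0.7]
opening: 0.0001
grasp_force: 0.3
```

```bash
python3 - <<'E'
from h import *
a=camera('scene')[110:250,150:320,::-1];b=camera('wrist')[100:384,100:420,::-1]
a=cv2.resize(a,None,fx=2.4,fy=2.4);b=cv2.resize(b,(380,336));cv2.imwrite('pics/s4.png',np.hstack([a,b]))
E
```

```text
(no output)
```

View pics/s4.png

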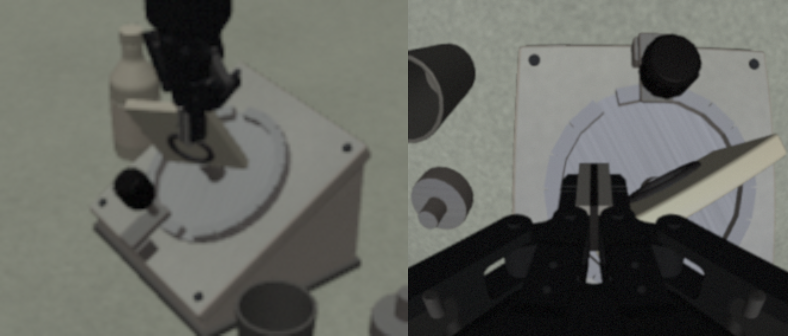

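>>> servo_tool([
  [-0.4, 0, 0.2, 0],
  [-0.8, 0, 0.4, 0],
  [-1.15, -0.05, 0.65, 0],
  [-1.55, -0.2, 0.85, 0],
  [-1.9, -0.4, 1.1, 0],
  [-2.25, -0.65, 1.3, 0],
  [-2.6, -0.95, 1.5, 0],
  [-2.9, -1.3, 1.7, 0],
  [-3.2, -1.7, 1.9, 0],
  [-3.4, -2.15, 2.05, 0],
  [-3.6, -2.6, 2.2, 0],
  [-3.75, -3.15, 2.3, 0],
  [-3.9, -3.4, 2.4, 0],
  [-4.0, -3.7, 2.45, 0],
  [-4.1, -4.0, 2.5, 0],
  [-4.15, -4.3, 2.6, 0],
  [-4.2, -4.7, 2.6, 0],
  [-4.2, -5.05, 2.65, 0],
])

```text
time: 11.07
ee_pos: [0.5278, 0.0028, 0.2171]
tcp_rot: [-179.8, 0.0, 5.4]
wrist_force: [0.3, 2.0, -1.7]
opening: 0.0001
grasp_force: 0.7
```

>>> servo_tool([
  [0, -0.4, 0, 0],
  [0.1, -0.75, 0, 0],
  [0.2, -1.15, -0.1, 0],
  [0.35, -1.55, -0.1, 0],
  [0.5, -1.9, -0.2, 0],
  [0.75, -2.25, -0.3, 0],
  [1.0, -2.6, -0.45, 0],
  [1.3, -2.9, -0.6, 0],
  [1.6, -3.2, -0.8, 0],
  [2.0, -3.4, -1.0, 0],
  [2.2, -3.5, -1.1, 0],
  [2.2, -3.5, -1.1, 0],
])

```text
time: 12.07
ee_pos: [0.5503, -0.0322, 0.2056]
tcp_rot: [-179.9, 0.0, 5.3]
wrist_force: [-0.2, 0.1, -0.5]
opening: -0.0001
grasp_force: 0.0
```

```bash
python3 - <<'E'
from h import *
o=get_obs();print(o['ee_pos'],o['wrist_force'],o['time'])
a=camera('scene')[110:250,150:320,::-1];b=camera('wrist')[100:384,100:420,::-1]
a=cv2.resize(a,None,fx=2.4,fy=2.4);b=cv2.resize(b,(380,336));cv2.imwrite('pics/s5.png',np.hstack([a,b]))
E
```

```text
[ 0.55026276 -0.03217     0.20561696] [-0.23509847  0.11469944 -0.51943956] 12.0667
```

View pics/s5.png

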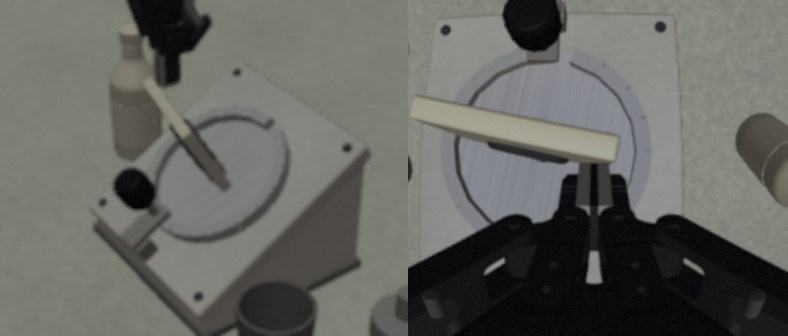

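```bash
cat >> h.py <<'E'
def sign_angle(save=None):
    o=get_obs();im=camera('wrist');c=get_calibration('wrist');M=c['tool_from_camera']
    Rt=R.from_euler('xyz',o['tcp_rot'],degrees=True).as_matrix()
    h=im.astype(int);m=((h[:,:,0]>165)&(h[:,:,0]-h[:,:,2]>15)).astype(np.uint8)
    n,l,s,_=cv2.connectedComponentsWithStats(m);k=1+np.argmax(s[1:,4]);y,x=np.nonzero(l==k)
    if save:cv2.imwrite(save,im[:,:,::-1])
    d=np.c_[x-c['cx'],y-c['cy']];r=np.hypot(*d.T);th=r/c['fx']
    ray=np.c_[d/r[:,None]*np.sin(th)[:,None],np.cos(th)]@(Rt@M[:3,:3]).T
    C=Rt@M[:3,3]+o['ee_pos'];P0=O+.125*N
    P=C+ray*(((P0-C)@N)/(ray@N))[:,None]-P0;q=np.c_[P@U,P@V].astype(np.float32)
    rc=cv2.minAreaRect(q*1000);vx,vy=cv2.fitLine(q,cv2.DIST_L2,0,1e-4,1e-4)[:2,0]
    print('bbox',s[k],'rect',rc,'angle of plate from V deg',np.degrees(np.arctan(-vx/vy)))
E
python3 - <<'E'
from h import *
sign_angle()
s=fp(167)
for k in(170,175,178,180,183):print(k,((fp(k)-s)*100).round(2))
E
```

```text
bbox [161 206  27   9  71] rect ((1.3200454711914062, -4.349513530731201), (14.561700820922852, 3.793682813644409), 86.89742279052734) angle of plate from V deg -6.665913
170 [ 0.22 -0.13 -0.12]
175 [ 0.6  -0.32 -0.33]
178 [ 0.84 -0.41 -0.46]
180 [ 1.   -0.46 -0.55]
183 [ 1.12 -0.54 -0.61]
```

```bash
python3 - <<'E'
from h import *
im=camera('wrist');print(im[202:222:3,194].tolist(),im[190:215:4,120].tolist(), im[210,300].tolist())
E
```

```text
[[163, 159, 143], [164, 161, 145], [165, 164, 149], [166, 164, 151], [164, 164, 150], [163, 163, 147], [111, 108, 95]] [[162, 158, 141], [164, 159, 143], [163, 160, 144], [150, 146, 131], [123, 124, 118], [138, 139, 135], [140, 141, 137]] [127, 130, 137]
```

```bash
sed -i 's/>165)&(h\[:,:,0\]-h\[:,:,2\]>15)/>150)\&(h[:,:,0]-h[:,:,2]>9)/' h.py; python3 - <<'E'
from h import *
sign_angle()
E
```

```text
bbox [ 102  182  174   52 3198] rect ((-0.24997234344482422, -0.053562164306640625), (97.22860717773438, 9.747980117797852), 79.42340850830078) angle of plate from V deg -10.6248
```

>>> servo_tool([
  [0.2, -0.1, -0.1, 0],
  [0.4, -0.2, -0.2, 0],
  [0.6, -0.3, -0.35, 0],
  [0.8, -0.35, -0.45, 0],
  [0.8, -0.35, -0.45, 0],
  [0.8, -0.35, -0.45, 0],
])

```text
time: 12.82
ee_pos: [0.558, -0.0355, 0.2015]
tcp_rot: [-179.9, 0.0, 5.4]
wrist_force: [0.5, -0.2, 0.9]
opening: 0.0001
grasp_force: 0.0
```

```bash
python3 - <<'E'
from h import *
sign_angle();o=get_obs();print(o['ee_pos'],o['wrist_force'],o['time'])
E
```

```text
bbox [  93  213  176   22 3226] rect ((-0.24860191345214844, 0.046909332275390625), (9.754786491394043, 97.36067962646484), 0.394336998462677) angle of plate from V deg 0.30365402
[ 0.55799084 -0.03543063  0.20154631] [0.10135036 0.52686893 0.14554226] 12.8667
```

>>> servo_tool([
  [-0.5, 0, 0.3, 0],
  [-1, 0, 0.6, 0],
  [-1, 0, 3, 0],
  [-1, 0, 6, 0],
  [-0.5, 0.5, 8, 0],
  [2, 2, 8, 0],
  [4.5, 3.5, 8, 0],
  [7, 4.8, 8, 0],
  [7.8, 5.05, 8, 0],
  [7.8, 5.05, 6, 0],
  [7.8, 5.05, 3, 0],
  [7.8, 5.05, 0, 0],
  [7.8, 5.05, -3, 0],
  [7.8, 5.05, -5.1, 0],
  [7.8, 5.05, -5.1, 0],
  [7.8, 5.05, -5.1, 0],
])

```text
time: 14.2
ee_pos: [0.6351, 0.0151, 0.1508]
tcp_rot: [-179.8, 0.1, 5.4]
wrist_force: [-0.5, 0.3, 0.3]
opening: 0.0001
grasp_force: 0.0
```

>>> servo_tool([
  [-0.1, -0.01, -0.17, 0],
  [-0.2, -0.02, -0.35, 0],
  [-0.3, -0.03, -0.52, 0],
  [-0.4, -0.03, -0.7, 0],
  [-0.5, -0.04, -0.87, 0],
  [-0.6, -0.05, -1.04, 0],
  [-0.7, -0.06, -1.21, 0],
  [-0.8, -0.07, -1.39, 0],
  [-0.9, -0.08, -1.56, 0],
])

```text
time: 14.95
ee_pos: [0.6271, 0.0144, 0.1355]
tcp_rot: [-179.8, -0.1, 5.4]
wrist_force: [2.4, 0.4, 5.4]
opening: -0.0003
grasp_force: 2.2
```

>>> servo_tool([
  [-0.1, -0.01, -0.17, 0],
  [-0.2, -0.02, -0.35, 0],
  [-0.3, -0.03, -0.52, 0],
  [-0.4, -0.03, -0.7, 0],
  [-0.5, -0.04, -0.87, 0],
  [-0.6, -0.05, -1.04, 0],
  [-0.6, -0.05, -1.04, 0],
])

```text
time: 15.53
ee_pos: [0.6206, 0.0139, 0.1242]
tcp_rot: [-179.8, 0.0, 5.4]
wrist_force: [1.1, 1.1, 1.9]
opening: 0.0001
grasp_force: 1.2
```

>>> servo_tool([
  [-0.05, 0, -0.09, 0],
  [-0.1, -0.01, -0.17, 0],
  [-0.1, -0.01, -0.17, 0],
])

```text
time: 15.78
ee_pos: [0.6198, 0.0138, 0.1229]
tcp_rot: [-179.8, 0.0, 5.4]
wrist_force: [1.7, 0.1, 3.4]
opening: 0.0001
grasp_force: 1.7
```

>>> servo_tool([
  [-0.05, 0, -0.1, 0],
  [-0.1, 0, -0.2, 0],
  [-0.1, 0, -0.2, 0],
])

```text
time: 16.03
ee_pos: [0.6198, 0.0138, 0.1226]
tcp_rot: [-179.9, -0.2, 5.4]
wrist_force: [3.2, 0.5, 11.2]
opening: 0.0004
grasp_force: 5.3
```

>>> servo_tool([
  [0, 0, -0.1, 0],
  [0, 0, -0.2, 0],
  [0, 0, -0.2, 0],
])

```text
time: 16.28
ee_pos: [0.6201, 0.0138, 0.1222]
tcp_rot: [-179.9, -0.3, 5.4]
wrist_force: [-0.9, -0.1, 19.6]
opening: 0.0002
grasp_force: 8.6
```

Force climbs without motion: the cap is on its stop. I'll retreat and check.

>>> servo_tool([
  [0.2, 0, 0.6, 0],
  [1, 0, 3, 0],
  [1, 0, 7, 0],
  [1, 0, 11, 0],
  [1, 0, 15, 0],
  [1, 0, 17, 0],
  [1, 0, 17, 0],
  [1, 0, 17, 0],
])

```text
time: 16.95
ee_pos: [0.6292, 0.0138, 0.2895]
tcp_rot: [-179.8, -0.0, 5.4]
wrist_force: [0.9, -0.3, -1.4]
opening: 0.0
grasp_force: 0.0
```

```bash
python3 - <<'E'
from h import *
sign_angle();o=get_obs();print(o['ee_pos'],o['wrist_force'],o['time'])
im=camera('scene');g=im.max(2);w=g[170:215,190:230]<35;y,x=np.nonzero(w);print(w.sum(),x.mean()+190,y.mean()+170,'home 209.9,193.1')
T=camera('top');cv2.imwrite('pics/f.png',np.hstack([cv2.resize(im[110:280,150:360,::-1],(420,340)),cv2.resize(T[130:240,180:380,::-1],(380,209+131))]))
E
```

```text
bbox [201 255  27  11 282] rect ((0.018982887268066406, -37.24460220336914), (8.952890396118164, 23.419103622436523), 1.682131290435791) angle of plate from V deg 2.3457644
[0.6288724  0.01376651 0.2879819 ] [ 0.08681284  0.38248244 -0.72112935] 17.0
204 211.0343137254902 191.8235294117647 home 209.9,193.1
```

View pics/f.png

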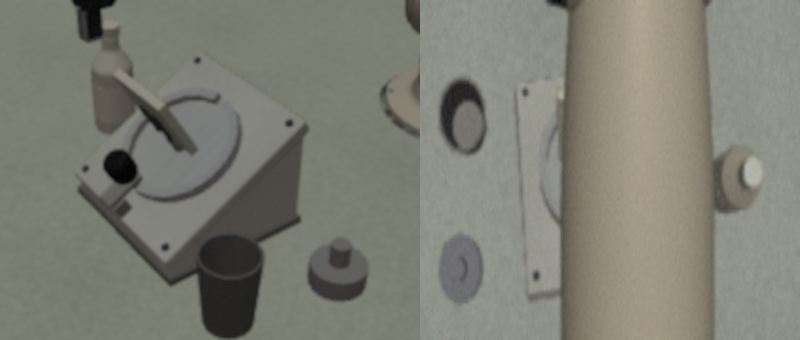

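```bash
python3 - <<'E'
from h import *
for g in(cv2.imread('pics/scene0.png').max(2),camera('scene').max(2)):
    m=(g[165:220,185:235]<35).astype(np.uint8);n,l,s,c=cv2.connectedComponentsWithStats(m);k=1+np.argmax(s[1:,4]);print(s[k]+[185,165,0,0,0],c[k]+[185,165])
im=camera('wrist').astype(int);m=((im[:,:,0]>145)&(im[:,:,0]-im[:,:,2]>9)).astype(np.uint8)
n,l,s,c=cv2.connectedComponentsWithStats(m)
for k in range(1,n):
    if s[k,4]>80:print(s[k],c[k])
o=get_obs()
for d in(-5,0,5):
    t=np.radians(d);v=np.cos(t)*V-np.sin(t)*U;print(d,wp(O+.125*N+.05*v,o),wp(O+.125*N-.05*v,o))
E
```

```text
[202 185  16  17 193] [209.92227979 193.14507772]
[202 185  16  17 192] [209.92708333 193.1875    ]
[201 255  27  11 293] [213.8225256  259.95221843]
[285 255  28  12 252] [298.19444444 259.42063492]
[424 291  18  16 199] [432.53768844 298.40201005]
-5 [312.7 265.4] [199.7 254.8]
0 [312.9 260.5] [199.4 259.7]
5 [312.7 255.6] [199.5 264.6]
```

Cap is exactly home, and the sign ends are level at about half a turn (row 260 left, 259.4 right, within 0.5 deg).

```bash
python3 -c "
from workcell import *
print(job_done())"
```

```text
the job is handed in; nothing more can be done
None
```

The job is handed in, with no verdict returned. By the last pictures the cap is fully home, the sign is half a turn round and locked with the bars facing downhill over the cap, and the bottle, puck and beaker are upright and look unmoved.

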